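# Hook the return spring of a fruit peeler onto its anchor stud

## Task

The peeler has been washed and the return spring of its peeling arm is off. Take the forked spring puller from its wooden block, catch the spring's eye with it and stretch the spring so that the eye goes over the head of the anchor stud and is held under the head; use only the puller on the spring, do not press hard, and do not stretch the spring much further than the stud needs. Then set the puller back upright in its block, with its collar down on the wood, and leave the other things where they are.

Things in the scene. Friction and masses are not known exactly. Their poses are not given: they have to be found in the camera images.
- peeler: Hand-cranked rotary fruit peeler, aluminium and steel, stuck down by its suction foot. Origin on the worktop under its base slab; slab -70 to +80 mm in x, -125 to +125 mm in y, its top at z = 30 mm. Crank, shaft (axis x = +50, z = 100 mm) and fruit prongs stand on the +x half, up to 150 mm high; nothing beyond x = -20 mm is higher than 75 mm.
- slot (a point): Centre of the adjuster slot, peeler (-35, -45) mm, at the height of the anchor stud's top (z = 60 mm); axes as the peeler's. The slot runs along y. The upright stud (shank 7 mm; flat head 14 mm diameter, z = 55 to 60 mm; nut at its foot, top at z = 39 mm) is clamped anywhere within 7.5 mm of this point along y; its place is not measured: see it or feel for it. It does not give.
- spring: Steel extension spring; origin on the pin that holds its near end, in the tail of the peeling arm, z = 66 mm (peeler (-35, +75) mm when the arm is at its stop). x runs along the spring to its free end (roughly peeler -y), z up. It swings about the pin up to 0.35 rad either way and stays where left. Coils 17 mm diameter, ending 62 mm out at rest.
- hook_neck (a point): Middle of the bare straight neck between coils and eye: 4 mm wire, 17 mm long, z = 66 mm at rest; x along the spring. The spring bends down easily at its free end (about 2 N for 12 mm) and springs back up, so the eye stays down only under the stud's head.
- hook_eye (a point): Centre of the round closed eye at the spring's free end, 90 mm from the pin at rest; the eye lies flat, inside diameter 17.5 mm, outside 23.5 mm, wire 3 mm. x along the spring away from the coils, z up. At rest it floats 4.5 mm clear above the height of the stud's head.
- hook_bend (a point): Middle of the wire at the far end of the eye, 10 mm beyond the eye's centre. This wire must end under the stud's head (head's underside at z = 55 mm, so the middle of the wire at about z = 54 mm).
- spring_hook (a joint): Stretch of the spring, m; 0 at rest. Pull: 1.5 N to start, then 220 N/m more. With the eye's centre over the stud it is 22 to 38 mm, as the stud is clamped; hooked on, the far end of the eye bears on the shank and 17 to 32 mm remain. Above 46 mm the spring is spoilt.
- peel_arm (a joint): Angle of the loose peeling arm about its upright pivot at peeler (+10, +75) mm, rad: 0 against its stop, positive swung off it (up to 0.15 at the start, which shifts the spring's pin, 45 mm from the pivot, by up to 7 mm to the peeler's +y). Pulling the spring draws it to 0.
- puller: Spring puller, 90 mm tall, 0.13 kg; origin midway between the prong tips, z up to the handle. Fork: two round prongs 4.4 mm thick side by side in y, centres 11.4 mm apart (gap 7 mm, 9.6 mm at the tips), roof of the fork at z = 14 mm. Astride the neck, the prongs push the eye's shoulders; their centres are then 12.7 mm behind the eye's centre. Collar, 34 mm diameter, at z = 40 to 45 mm.
- puller_grip (a point): Middle of the puller's dark wooden T handle, z = 76 mm on the puller; handle 24 mm thick in x, 70 mm long in y, 28 mm high. Grip it across x and pull along x, so that the gripper's closing direction takes the load.
- block: Light wooden block 72 x 72 x 52 mm, fixed; origin at the centre of its underside. In the middle of its top a square blind hole 22 x 22 mm, 46 mm deep; the puller stands in it, collar on the wood, prong tips 12 mm above the worktop.
- ramekin: White ramekin, 74 mm diameter, 38 mm high; origin centre of underside. To be left alone.
- cutter_round: Round tin cookie cutter, 63 mm diameter, 22 mm high; origin centre of underside. To be left alone.
- peach_a: Peach, 72 mm; origin centre of underside. To be left alone.
- peach_b: Peach, 72 mm; origin centre of underside. To be left alone.
- scraper: Dough scraper with wooden grip, 96 x 124 x 18 mm, lying; origin centre of underside. To be left alone.
Mind the look-alikes: they are no part of the job. Of the things like the puller, leave any that is green or red; of the rest the larger one is meant.

How it is judged:
By the outcome, as a careful person would: the job done as asked, in the order asked, and still so for the second after the job is handed in, with the robot touching nothing.
It also fails if it takes over 70 s, if anything falls off the work surface, if the arm or the gripper's body presses on something with over 40 N, if the wrist force passes 120 N, or if a joint passes its speed limit or range.

## Robot

A 6-joint arm with a two-finger parallel gripper is mounted at the origin on a cart in front of the work surface, level with it; the furniture and walls round the work are solid. World frame = base frame: x ahead of the robot, y to its left, z up, the work surface at z = 0. Lengths are in mm, angles in degrees, forces in N, time in s.
With the tool pointing down it reaches from about 350 to 850 mm from the base axis. Payload 8.1 kg.
Tool frame: the origin (TCP) lies at the very end of the fingers, on their centre line; the grasp point (between the pads) lies 19 mm behind it (r.grip_point_offset is the distance from the TCP to the grasp point, in mm); z points along the fingers, y is the line along which they close (so a half turn about z gives the same grasp; the last joint's range is limited). The gripper opens to 85 mm and grips with 20 to 120 N. Pads are 22 mm wide; open, the fingers measure 114 mm over their backs; the gripper's body (76 mm by 85 mm) begins 54 mm behind the grasp point. The pads swing forward as they close: fully open they stand 13 mm farther back than shut.
Start: joints at [70.737, 7.471, 85.268, -0, 87.261, -4.893], TCP at [148.885, 581.239, 231.292] pointing down, gripper open.
Joint ranges: [-169.43, 169.43], [-51.17, 129.36], [1.28, 143.12], [-76.62, 256.62], [0, 156.53], [-152.29, 152.29]. Speed limits (degrees/s): [136.94, 136.94, 159.86, 180, 180, 180].

## Interface

Orientations are given as [roll, pitch, yaw] about the fixed x, y, z axes, in that order (R = Rz(yaw) Ry(pitch) Rx(roll)).
In Python, from bench import status, eyes, r gives the robot as it stands.
- The arm moves only by the shell command python3 -m handwheel 'ROWS' [FORCE]. ROWS is a JSON object whose one key "series" holds a list that holds one entry, the list of rows, each a list of 7 numbers: the shift along the tool's x, y, z in cm, then the turn, a rotation vector about the tool's x, y, z in rad, then the opening, from 0 (shut) to 1 (fully open). In form: {"series": [[[tx, ty, tz, rx, ry, rz, claw], ...]]}. A call has 1 to 12 rows; each row is the pose to reach, as a shift and turn from the pose commanded when the call began, along the tool's axes at that moment; what a row does not reach only later rows make up. A row lasts 1/8 s, in which the tool goes at most 62.5 mm and 10.7 degrees, less where a joint would pass 70% of its speed; a pose out of reach is approached as far as the arm can. A call with a gripper value outside its range is refused whole. The fingers move at their own pace and stop on an object; FORCE is the grip in N (left out, the last holds). Time passes only in rows, so rows that repeat a pose let the fingers close. It gives the time, the measured TCP pose, the force, the opening and the grip force at its end, in the units of the state.
- status.sense(): the state, without advancing time (a new reading comes with each control period).
- eyes.snapshot(name): name is "side" or "top" or "wrist"; returns a dict with "img" (480x640x3 uint8, red, green, blue), "mtx" (3x3 intrinsics, pixels), "k1" (the pictures are not rectified: a ray, as slopes to the right and down, at radius r is drawn at 1 + k1 r^2 times it, then the intrinsics apply), "R" (3x3) and "t" (3): a world point X has camera coordinates R X + t. Camera axes: x right, y down, z forward; pixel columns grow to the right and rows downward; lengths in mm; the calibration is good to about 2 mm. A picture is of the moment at which its call begins. There is no depth.
- r.hand_in(): hands the job in; it is judged then, once.
The state is a dict: "time": time; "joint_pos": joint angles; "qd": joint speeds; "joint_efforts": joint torques, N m; "tool_pos": TCP position; "tcp_rot": TCP orientation; "ft_force": force on the tool from outside, world axes, zero at the start; "wrist_torque": the same for the moment, N m; "finger_gap": finger opening in mm; "grip_force": force on a finger pad.
Only numpy, scipy, OpenCV 4.12 (cv2) and the standard library are available. Lean on these libraries where they do the work, as an engineer would, in place of code of your own. Each camera call takes 0.05 s, during which the arm holds its last target. There are 200 camera calls.

## Working session

There is one attempt and no reset: what is moved stays moved. The work goes in short steps, Python scripts to look and compute and a shell command to move; the robot and the scene stay as the last step left them, time stands still between calls to the robot, and variables do not carry over. Pictures are saved under pics/ and viewed, at most 12 in all, crops included, and the job is handed in when it is done.

```bash
ls; mkdir -p pics; cat > h.py <<'E'
import numpy as np, cv2
from bench import status, eyes, r
def cam(n):
    s=eyes.snapshot(n); s={k:(np.array(v) if k!='k1' else v) for k,v in s.items()}; return s
def ray(s,u,v):
    K=s['mtx']; d=np.array([(u-K[0,2])/K[0,0],(v-K[1,2])/K[1,1]]); p=d.copy()
    for _ in range(30): p=d/(1+s['k1']*(p@p))
    c=-s['R'].T@s['t']; w=s['R'].T@np.array([p[0],p[1],1]); return c,w
def onz(s,u,v,z):
    c,w=ray(s,u,v); return c+w*(z-c[2])/w[2]
def proj(s,X):
    q=s['R']@np.array(X,float)+s['t']; p=q[:2]/q[2]; p=p*(1+s['k1']*(p@p)); K=s['mtx']
    return np.array([K[0,0]*p[0]+K[0,2],K[1,1]*p[1]+K[1,2]])
def tri(s1,p1,s2,p2):
    c1,w1=ray(s1,*p1); c2,w2=ray(s2,*p2)
    a=np.linalg.lstsq(np.stack([w1,-w2],1),c2-c1,rcond=None)[0]
    A=c1+a[0]*w1;B=c2+a[1]*w2; return (A+B)/2,np.linalg.norm(A-B)
def save(n,img): cv2.imwrite('pics/'+n,cv2.cvtColor(img,cv2.COLOR_RGB2BGR))
E
python3 - <<'E'
from h import *
for n in('top','side'):
    s=cam(n); save(n+'0.png',s['img']); print(n,-s['R'].T@s['t'],s['mtx'][0,0],s['k1'],s['R'])
print(status.sense())
E
```

```text
pics
top [ 236.31278941 -211.56335761 1409.64537565] 580.004215349102 0.03554196761913963 [[ 0.15599059 -0.9877579  -0.00112596]
 [-0.95428287 -0.15040964 -0.25830436]
 [ 0.25497282  0.04136753 -0.96606293]]
side [ 276.80961317 -977.70945325  870.78108028] 573.8358447163072 0.04249567408236305 [[ 0.94698083 -0.32107866  0.01165367]
 [-0.20448166 -0.63027646 -0.7489585 ]
 [ 0.24781962  0.70686637 -0.66251443]]
{'time': 0.1, 'joint_pos': array([ 7.07391035e+01,  7.51183715e+00,  8.53246603e+01,  1.06616168e-03,
        8.72612135e+01, -4.89351030e+00]), 'qd': array([ 0.02004471, -0.17646513, -0.20280005,  0.01236223,  0.10932611,
        0.04673971]), 'joint_efforts': array([-5.00085189e-04, -5.70955646e+01, -5.01941085e+01, -3.37928213e-04,
        8.32184160e-03, -3.77226945e-05]), 'tool_pos': array([148.69234712, 580.76260208, 230.32278685]), 'tcp_rot': array([-1.79902736e+02, -9.39610844e-03,  1.65632554e+02]), 'ft_force': array([-0.62617126, -0.44603271,  0.28836169]), 'wrist_torque': array([-0.0041518 ,  0.03191377,  0.04949762]), 'grip_force': 0.0, 'finger_gap': 85.17584357067513}
```

View pics/top0.png

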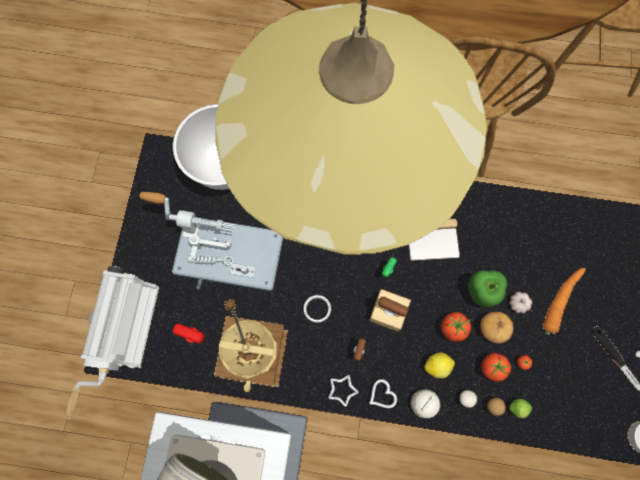

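View pics/side0.png

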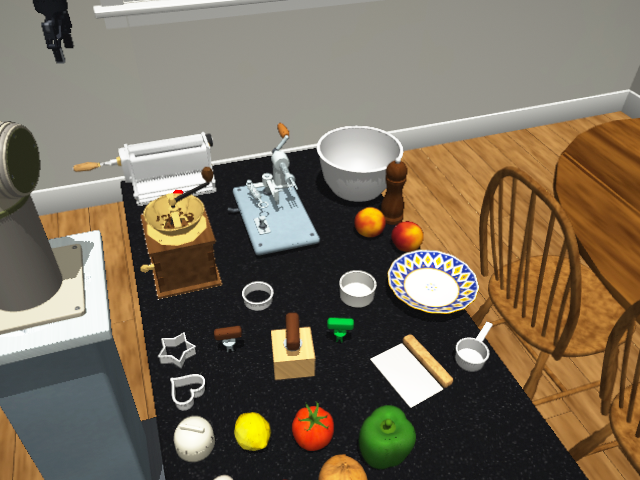

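The top view shows the brown T-handle in the light block at (392,307). The look-alikes are a small brown one at (359,349), a green one at (389,267) and a red one at (188,333). The one in the block is the larger one that isn't green or red, so it is the one meant. The peeler slab is at (228,255), with the spring at about (205,260) to (230,260) and the adjuster at (240,268). I'll confirm with one enlarged crop and measure.

```bash
python3 - <<'E'
from h import *
t=cam('top'); s=cam('side')
a=cv2.resize(t['img'][215:295,165:290],None,fx=3.2,fy=3.2,interpolation=cv2.INTER_CUBIC)
b=cv2.resize(s['img'][170:255,228:325],None,fx=4,fy=4,interpolation=cv2.INTER_CUBIC)
c=cv2.resize(t['img'][250:365,340:430],None,fx=2.8,fy=2.8,interpolation=cv2.INTER_CUBIC)
d=cv2.resize(s['img'][300:390,205:365],None,fx=2.4,fy=2.4,interpolation=cv2.INTER_CUBIC)
W=np.zeros((600,800,3),np.uint8)
for im,(y,x) in ((a,(0,0)),(b,(0,405)),(c,(270,0)),(d,(350,405))):
    h,w=im.shape[:2]; h=min(h,600-y); w=min(w,800-x); W[y:y+h,x:x+w]=im[:h,:w]
save('crop.png',W)
# slab corners (pale blue)
hsv=cv2.cvtColor(t['img'],cv2.COLOR_RGB2HSV)
for (u0,u1,v0,v1,z,lo,hi,n) in ((160,295,210,300,30,(95,20,110),(125,110,255),'slab'),(365,420,285,335,52,(10,30,150),(28,160,255),'block'),(365,420,285,335,90,(0,60,20),(14,255,140),'handle')):
    m=cv2.inRange(hsv[v0:v1,u0:u1],lo,hi); m=cv2.morphologyEx(m,cv2.MORPH_CLOSE,np.ones((9,9)))
    cs=max(cv2.findContours(m,0,1)[0],key=cv2.contourArea); rc=cv2.boxPoints(cv2.minAreaRect(cs))+[u0,v0]
    P=np.array([onz(t,*p,z)[:2] for p in rc]); print(n,cv2.contourArea(cs),rc.round(1).tolist(),P.round(1).tolist(),P.mean(0).round(1))
    e=P-np.roll(P,1,0); print(np.linalg.norm(e,axis=1).round(1),np.degrees(np.arctan2(e[:,1],e[:,0])).round(1))
print(proj(t,[0,0,0]))
E
```

```text
slab 5254.5 [[171.2, 274.1], [180.9, 214.6], [283.4, 231.3], [273.7, 290.9]] [[469.6, 187.3], [621.3, 196.8], [618.3, -62.8], [467.5, -65.2]] [544.2  64. ]
[252.5 152.  259.6 150.8] [  89.5    3.6  -90.7 -179.1]
block 920.0 [[370.0, 318.6], [380.5, 288.7], [410.7, 299.3], [400.2, 329.2]] [[434.3, -301.7], [508.4, -316.8], [494.5, -390.5], [420.9, -374.4]] [ 464.5 -345.9]
[73.9 75.7 74.9 75.3] [  79.6  -11.5 -100.7  167.7]
handle 487.0 [[371.8, 304.8], [384.8, 283.7], [416.0, 302.9], [403.0, 324.0]] [[460.7, -299.1], [514.0, -322.3], [480.9, -398.3], [428.3, -374.7]] [ 471.  -348.6]
[82.2 58.1 83.  57.6] [  66.8  -23.5 -113.5  155.8]
[209.13127707 492.47810398]
```

View pics/crop.png

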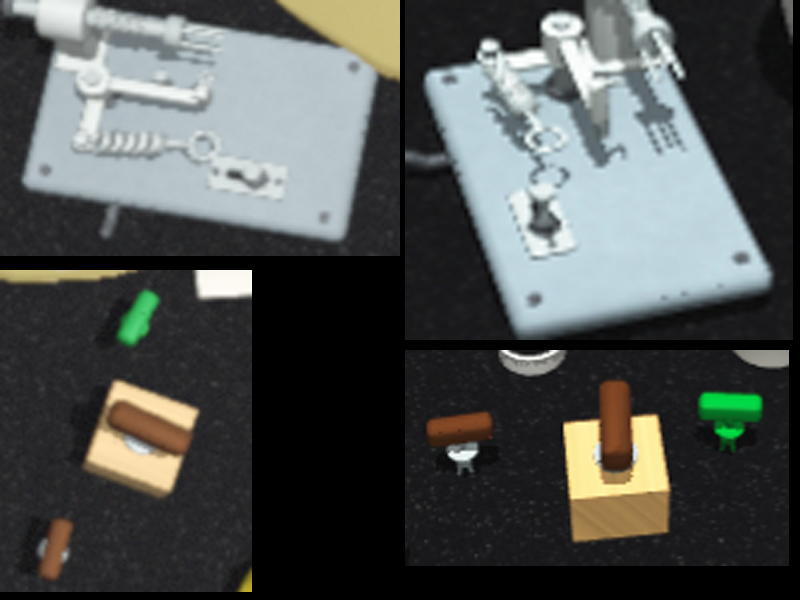

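The crop confirms it: the large brown handle is in the light block, and the small brown and green ones are loose beside it. The spring eye is at about (228,260), and the stud in the adjuster plate at about (242,270). Next I'll get the wrist camera geometry and a tighter handle mask, to plan a closer look.

```bash
cat >> h.py <<'E'
from scipy.spatial.transform import Rotation as Ro
def pose():
    s=status.sense(); return np.array(s['tool_pos']),Ro.from_euler('xyz',s['tcp_rot'],degrees=True)
def plan(X,yaw,X0=None,R0=None):
    "tool-frame shift (cm) and turn to reach world X, pointing down with yaw"
    p,R=pose()
    if X0 is not None: p,R=np.array(X0),R0
    d=R.inv().apply(np.array(X)-p)/10; w=(R.inv()*Ro.from_euler('xyz',[180,0,yaw],degrees=True)).as_rotvec()
    print('shift cm',d.round(2),'turn',w.round(3))
E
python3 - <<'E'
from h import *
w=cam('wrist'); p,R=pose(); c=-w['R'].T@w['t']
print('cam in tool',R.inv().apply(c-p).round(1),(R.inv().as_matrix()@w['R'].T).round(2),w['mtx'][0,0])
t=cam('top'); g=t['img'][280:335,365:425].astype(int)
m=((g[...,0]<140)&(g[...,0]>1.5*g[...,2])&(g[...,0]>45)).astype(np.uint8)
cs=max(cv2.findContours(m,0,1)[0],key=cv2.contourArea); rc=cv2.boxPoints(cv2.minAreaRect(cs))+[365,280]
P=np.array([onz(t,*q,100)[:2] for q in rc]); e=P-np.roll(P,1,0)
print(P.mean(0),np.linalg.norm(e,axis=1),np.degrees(np.arctan2(e[:,1],e[:,0])))
plan([420,60,330],180)
E
```

```text
cam in tool [  79.    -0.7 -142.2] [[ 0.   -0.95 -0.31]
 [ 1.    0.   -0.  ]
 [ 0.   -0.31  0.95]] 343.45039196745955
[ 466.72135331 -343.08042484] [76.85654641 34.42401717 77.34133855 34.2301193 ] [  78.73967515  -12.15042705 -101.41213556  167.03330412]
shift cm [-39.2  -43.75  -9.88] turn [-0.001 -0.    -0.251]
```

```bash
python3 -c "
from h import *
plan([490,42,225],180)"
```

```text
shift cm [-46.43 -43.75   0.62] turn [-0.001 -0.    -0.251]
```

```bash
python3 -m handwheel '{"series": [[[0,0,-6,0,0,0,1],[0,0,-12,0,0,0,1],[-46.4,-43.7,-12,0,0,-0.251,1],[-46.4,-43.7,-12,0,0,-0.251,1],[-46.4,-43.7,-12,0,0,-0.251,1],[-46.4,-43.7,-12,0,0,-0.251,1],[-46.4,-43.7,-12,0,0,-0.251,1],[-46.4,-43.7,-12,0,0,-0.251,1],[-46.4,-43.7,-12,0,0,-0.251,1],[-46.4,-43.7,-12,0,0,-0.251,1],[-46.4,-43.7,-12,0,0,-0.251,1],[-46.4,-43.7,-12,0,0,-0.251,1]]]}'; python3 -m handwheel '{"series": [[[0,0,0,0,0,0,1],[0,0,0,0,0,0,1]]]}'
python3 - <<'E'
from h import *
w=cam('wrist'); save('w1.png',w['img']); plan([490,42,225],180)
E
```

```text
time: 1.8
tool_pos: [484.0, 51.3, 351.6]
tcp_rot: [180.0, 0.0, -180.0]
ft_force: [0.8, 1.3, -0.1]
finger_gap: 85.2
grip_force: 0.0
time: 2.05
tool_pos: [483.1, 53.2, 351.2]
tcp_rot: [180.0, -0.0, 179.9]
ft_force: [0.0, 0.5, -0.7]
finger_gap: 85.2
grip_force: 0.0
shift cm [-0.71 -1.2  12.64] turn [ 0.    -0.     0.001]
```

View pics/w1.png

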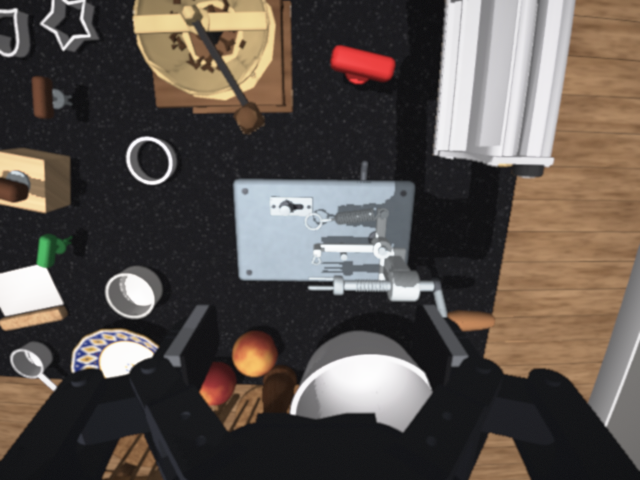

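The wrist view shows the whole peeler: slab corners (234,180), (414,180), (412,283) and (240,280), stud and plate at (290,207), and eye at (317,219). I'll descend for finer pixels.

```bash
python3 -m handwheel '{"series": [[[-0.7,-1.5,6,0,0,0,1],[-0.7,-1.5,12.5,0,0,0,1],[-0.7,-1.5,12.5,0,0,0,1],[-0.7,-1.5,12.5,0,0,0,1],[-0.7,-1.5,12.5,0,0,0,1]]]}'
python3 - <<'E'
from h import *
w=cam('wrist'); im=w['img']; pr=pose()[0]; print(pr)
hsv=cv2.cvtColor(im,cv2.COLOR_RGB2HSV)
m=cv2.inRange(hsv,(95,15,90),(125,110,255)); m[:, :100]=0
m=cv2.morphologyEx(m,cv2.MORPH_CLOSE,np.ones((15,15))); m=cv2.morphologyEx(m,cv2.MORPH_OPEN,np.ones((9,9)))
cs=max(cv2.findContours(m,0,1)[0],key=cv2.contourArea)[:,0]
P=np.array([onz(w,*q,30)[:2] for q in cs]); np.save('slab.npy',P)
rc=cv2.minAreaRect(P.astype(np.float32)); print(rc, cv2.boundingRect(cs))
# edge fits in world: y-extreme edges & near x edge
x0=np.median(np.sort(P[:,0])[:40]); 
e=P[(P[:,0]<x0+8)&(P[:,1]>-40)&(P[:,1]<170)]; k=np.polyfit(e[:,1],e[:,0],1); print('near edge',k,'yaw',-np.degrees(np.arctan(k[0])))
for side in(1,-1):
    y=side*P[:,1]; e=P[(y>np.percentile(y,100)-8)]; e=e[(e[:,0]>480)&(e[:,0]<600)]; k=np.polyfit(e[:,0],e[:,1],1); print('end',side,k,np.degrees(np.arctan(k[0])),len(e))
b=cv2.resize(im[140:340,200:466],None,fx=3,fy=3,interpolation=cv2.INTER_CUBIC)
save('w2.png',b)
E
```

```text
time: 2.72
tool_pos: [492.4, 38.8, 230.5]
tcp_rot: [-180.0, 0.4, -179.9]
ft_force: [-0.2, -0.5, 0.5]
finger_gap: 85.5
grip_force: 0.0
[492.27148015  38.66500013 230.14732012]
((563.5596313476562, 61.589019775390625), (246.20480346679688, 186.1448974609375), 89.2151107788086) (220, 185, 241, 160)
near edge [1.74062553e-02 4.70213528e+02] yaw -0.9972042635713917
end 1 [-3.23373312e-02  2.00667430e+02] -1.8521471825069862 84
end -1 [-1.57218907e-02 -5.20990736e+01] -0.900723775766098 105
```

View pics/w2.png

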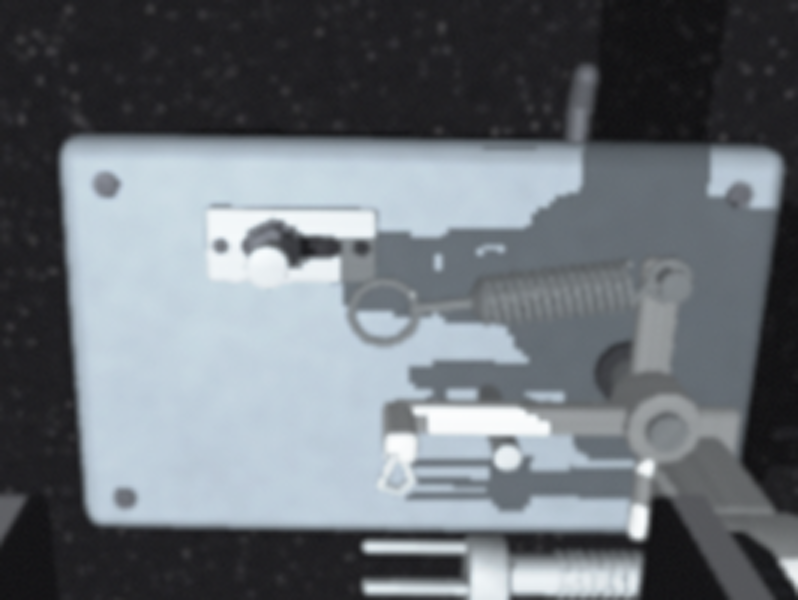

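```bash
cat > look.py <<'E'
from h import *
w=cam('wrist')
f=lambda u,v,z:onz(w,200+u/3,140+v/3,z)[:2]
stud=f(267,267,60); eye=f(383,312,66); pin=f(670,282,70); coil=f(480,301,66)
print('stud',stud,'eye',eye,'pin',pin,'coilend',coil,'eye-pin',np.linalg.norm(eye-pin),'coil-pin',np.linalg.norm(coil-pin))
for n,p in(('a',f(350,312,66)),('b',f(418,310,66))): print(n,p)
o=np.array([540,61.3]);c,s_=np.cos(np.radians(-1)),np.sin(np.radians(-1));R=np.array([[c,-s_],[s_,c]])
for n,p in(('stud',stud),('pin',pin),('eye',eye),('hole1',f(106,184,30)),('hole2',f(739,194,30)),('hole3',f(125,498,30))): print(n,'in peeler',R.T@(p-o))
# stud cross-check in top and side
for n in('top','side'):
    s=cam(n); print(n,'stud px',proj(s,[*stud,60]),'eye px',proj(s,[*eye,66]))
E
python3 look.py
```

```text
stud [506.12694784  12.21848955] eye [519.04254718  48.86371465] pin [507.69651512 137.40861374] coilend [515.3411269   79.25932066] eye-pin 89.26887250629969 coil-pin 58.649640868562535
a [519.05920996  38.48217699]
b [518.35927939  59.86296837]
stud in peeler [-33.01130266 -49.66520137]
pin in peeler [-33.62684336  75.53324848]
eye in peeler [-20.73721779 -12.80014923]
hole1 in peeler [ -52.30236787 -106.4155921 ]
hole2 in peeler [-53.1494866  109.15260361]
hole3 in peeler [  67.85085199 -106.10949948]
top stud px [243.55722003 267.81250954] eye px [229.11578843 259.68516642]
side stud px [263.00352824 217.08798008] eye px [264.1627755  204.46244054]
```

Measured: stud (506.1, 12.2), eye (519.0, 48.9), pin (507.7, 137.4). The 89 mm from eye to pin matches the 90 mm given, and the slab holes give peeler origin at about (542, 62.5), so stud and pin come out at about x = -35 as they should. The side view agrees to 1 px. Eye over the stud means about 35 mm of stretch. Now to the block.

```bash
python3 -m handwheel '{"series": [[[2.6,-38.3,3,0,0,1.77,1],[2.6,-38.3,3,0,0,1.77,1],[2.6,-38.3,3,0,0,1.77,1],[2.6,-38.3,3,0,0,1.77,1],[2.6,-38.3,3,0,0,1.77,1],[2.6,-38.3,3,0,0,1.77,1],[2.6,-38.3,3,0,0,1.77,1],[2.6,-38.3,3,0,0,1.77,1],[2.6,-38.3,3,0,0,1.77,1],[2.6,-38.3,3,0,0,1.77,1],[2.6,-38.3,3,0,0,1.77,1],[2.6,-38.3,3,0,0,1.77,1]]]}'; python3 -m handwheel '{"series": [[[0,0,0,0,0,0,1]]]}'
python3 - <<'E'
from h import *
w=cam('wrist'); im=w['img']
g=im.astype(int); m=((g[...,0]<150)&(g[...,0]>1.5*g[...,2])&(g[...,0]>45)).astype(np.uint8)
m[:150]=0; m[320:]=0; m[:,:220]=0; m[:,420:]=0
cs=max(cv2.findContours(m,0,1)[0],key=cv2.contourArea)[:,0]
print(cv2.boundingRect(cs))
P=np.array([onz(w,*q,100)[:2] for q in cs]).astype(np.float32); print('handle z100',cv2.minAreaRect(P))
P=np.array([onz(w,*q,88)[:2] for q in cs]).astype(np.float32); print('handle z88',cv2.minAreaRect(P))
hsv=cv2.cvtColor(im,cv2.COLOR_RGB2HSV); m=cv2.inRange(hsv,(10,30,150),(28,160,255)); m[:100]=0;m[320:]=0
m=cv2.morphologyEx(m,cv2.MORPH_CLOSE,np.ones((31,31)));cs=max(cv2.findContours(m,0,1)[0],key=cv2.contourArea)[:,0]
P=np.array([onz(w,*q,52)[:2] for q in cs]).astype(np.float32); print('block',cv2.minAreaRect(P))
save('w3.png',cv2.resize(im[120:340,180:460],None,fx=2.5,fy=2.5))
E
```

```text
time: 4.42
tool_pos: [464.4, -344.8, 196.6]
tcp_rot: [180.0, 0.0, 78.7]
ft_force: [-0.6, 0.1, -0.3]
finger_gap: 85.5
grip_force: 0.0
time: 4.55
tool_pos: [464.4, -344.7, 196.4]
tcp_rot: [180.0, 0.0, 78.7]
ft_force: [-0.5, -0.5, -0.2]
finger_gap: 85.6
grip_force: 0.0
(273, 177, 88, 110)
handle z100 ((467.5287170410156, -339.720703125), (83.04975891113281, 61.35261154174805), 78.68891906738281)
handle z88 ((466.82452392578125, -343.3895263671875), (87.22314453125, 64.43568420410156), 78.68895721435547)
block ((466.1170654296875, -347.4252624511719), (72.22201538085938, 72.64935302734375), 78.67033386230469)
```

View pics/w3.png

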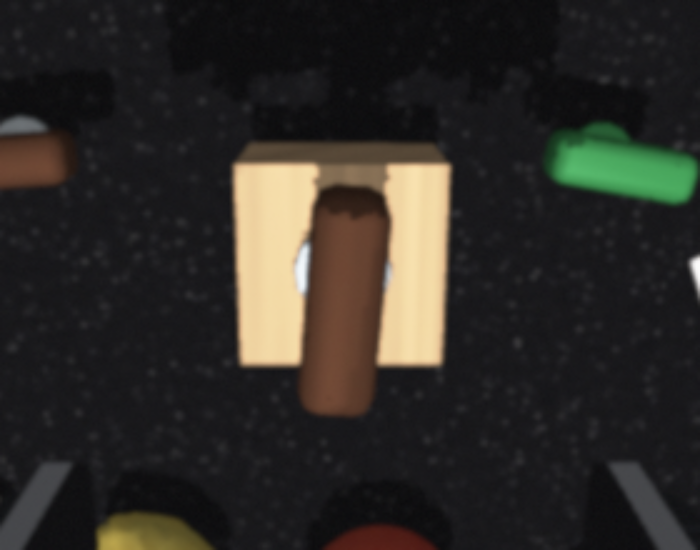

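The block is at (466.1, -347.4), size 72 x 72, angle 78.7°. In the crop the handle axis runs from (352,190) to (337,413), with the collar showing at (298..392, 270).

```bash
python3 - <<'E'
from h import *
w=cam('wrist'); f=lambda u,v,z:onz(w,180+u/2.5,120+v/2.5,z)[:2]
a=f(352,200,100); b=f(337.5,405,100); print('handle ends z100',a,b,'len',np.linalg.norm(a-b),'ang',np.degrees(np.arctan2(*(a-b)[::-1])),'mid',(a+b)/2)
L=f(317,225,100);Rr=f(388,225,100);print('width',np.linalg.norm(L-Rr),(L+Rr)/2)
a=f(298,268,57);b=f(392,268,57);print('collar',(a+b)/2,np.linalg.norm(a-b))
for x in(466,):
  for p in([466.1,-347.4,52],): print('blk px crop',(proj(w,p)-[180,120])*2.5)
plan([466,-346,120],75)
E
```

```text
handle ends z100 [ 475.68058733 -315.48041822] [ 459.1688922  -376.90667635] len 63.60677058301452 ang 74.95425176473188 mid [ 467.42473976 -346.19354728]
width 20.216418355535136 [ 474.43521266 -322.59871548]
collar [ 467.76252338 -346.91612516] 32.09168961271823
blk px crop [340.47311959 266.21438128]
shift cm [-0.1   0.19  7.63] turn [0.    0.    0.064]
```

```bash
python3 -m handwheel '{"series": [[[-0.14,0.34,5,0,0,0.064,1],[-0.14,0.34,9,0,0,0.064,1],[-0.14,0.34,11.5,0,0,0.064,1],[-0.14,0.34,12.7,0,0,0.064,1],[-0.14,0.34,12.7,0,0,0.064,1],[-0.14,0.34,12.7,0,0,0.064,1]]]}'
python3 -m handwheel '{"series": [[[0,0,0,0,0,0,0],[0,0,0,0,0,0,0],[0,0,0,0,0,0,0],[0,0,0,0,0,0,0],[0,0,0,0,0,0,0],[0,0,0,0,0,0,0],[0,0,0,0,0,0,0],[0,0,0,0,0,0,0]]]}' 90
```

```text
time: 5.4
tool_pos: [468.2, -347.5, 70.9]
tcp_rot: [179.9, 0.1, 74.9]
ft_force: [0.0, 0.4, 0.6]
finger_gap: 85.7
grip_force: 0.0
time: 6.4
tool_pos: [467.6, -347.0, 69.7]
tcp_rot: [180.0, 0.0, 74.9]
ft_force: [-0.3, -0.2, 4.8]
finger_gap: 23.0
grip_force: 88.4
```

```bash
python3 -m handwheel '{"series": [[[0,0,-3,0,0,0,0],[0,0,-6,0,0,0,0],[0,0,-10,0,0,0,0],[0,0,-13,0,0,0,0],[0,0,-13,0,0,0,0]]]}'
python3 -m handwheel '{"series": [[[41.4,-6.1,0,0,0,1.32,0],[41.4,-6.1,0,0,0,1.32,0],[41.4,-6.1,0,0,0,1.32,0],[41.4,-6.1,0,0,0,1.32,0],[41.4,-6.1,0,0,0,1.32,0],[41.4,-6.1,0,0,0,1.32,0],[41.4,-6.1,0,0,0,1.32,0],[41.4,-6.1,0,0,0,1.32,0],[41.4,-6.1,0,0,0,1.32,0],[41.4,-6.1,0,0,0,1.32,0]]]}'
python3 - <<'E'
from h import *
p,R=pose(); tip=p-[0,0,57.7]; print(p,R.as_euler('xyz',degrees=True))
W=np.zeros((480,800,3),np.uint8)
for i,n in enumerate(('side','wrist')):
    s=cam(n); q=proj(s,tip); print(n,'tip px',q); np.savez('s%d.npz'%i,**s)
    if n=='side': x,y=int(q[0])-50,int(q[1])-70; print('crop',x,y); W[:480,:400]=cv2.resize(s['img'][y:y+120,x:x+100],(400,480),interpolation=cv2.INTER_CUBIC)
    else: x,y=220,120; W[:480,400:]=cv2.resize(s['img'][120:360,220:420],(400,480),interpolation=cv2.INTER_CUBIC)
save('f1.png',W)
E
```

```text
time: 7.02
tool_pos: [468.5, -347.7, 201.7]
tcp_rot: [179.8, 0.1, 74.9]
ft_force: [-0.0, -0.5, -0.4]
finger_gap: 22.8
grip_force: 88.2
time: 8.28
tool_pos: [515.4, 68.2, 197.8]
tcp_rot: [180.0, 0.1, -0.6]
ft_force: [0.5, -0.5, -1.5]
finger_gap: 23.0
grip_force: 88.5
[515.35521282  68.23418411 197.8069524 ] [ 1.79970190e+02  1.31244829e-01 -5.76832164e-01]
side tip px [258.82342669 173.29494106]
crop 208 103
wrist tip px [313.32026084 264.51360179]
```

View pics/f1.png

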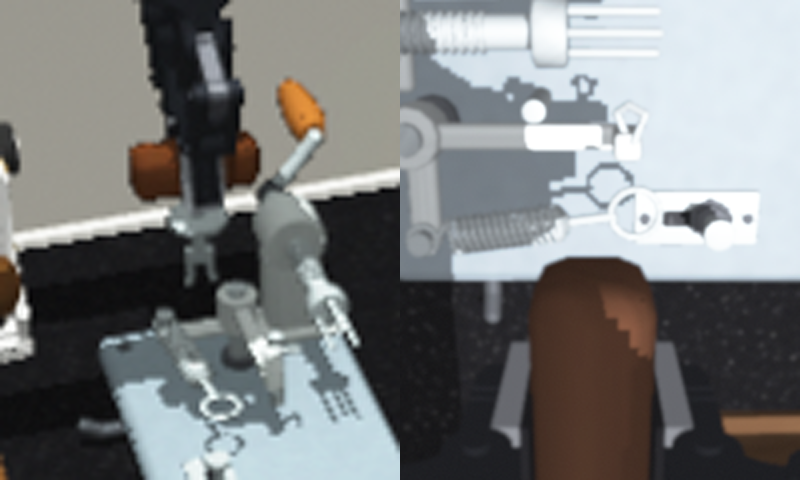

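The side view puts the prong tips at about (258.3,173.7), against (258.8,173.3) predicted, so the fork is where expected. In the wrist view the eye is at (336,228), the stud head at (379,237) and the neck at (312,230). I'll compare those with the first measurement.

```bash
python3 - <<'E'
from h import *
w=dict(np.load('s1.npz')); w['k1']=float(w['k1'])
f=lambda u,v,z:onz(w,220+(u-400)/2,120+v/2,z)[:2]
print('eye',f(632,216,66),'stud',f(718,234,60),'neck',f(585,220,66),'pin',f(423,238,70))
s=dict(np.load('s0.npz')); s['k1']=float(s['k1'])
for dx in(-2,0,2): print(proj(s,[515.36+dx,68.2,140.1]))
# side stud/eye centers check: eye at crop(220,405), stud
print('side eye at z66',onz(s,208+220/4,103+405/4,66),'stud px',proj(s,[506.1,12.2,60]))
E
```

```text
eye [517.44396012  49.72729204] stud [507.24628084  12.32018108] neck [515.92268927  69.30461885] pin [510.09129574 136.70199063]
[257.95998345 173.46022815]
[258.82959165 173.30547341]
[259.69850176 173.1508266 ]
side eye at z66 [516.71366385  50.4530279   66.        ] stud px [262.99408946 217.09516387]
```

```bash
python3 -m handwheel '{"series": [[[0.1,0,3,0,0,0,0],[0.1,0,6,0,0,0,0],[0.1,0,7,0,0,0,0],[0.1,0,7.8,0,0,0,0],[0.1,0,8.4,0,0,0,0],[0.1,0,8.4,0,0,0,0]]]}'
python3 - <<'E'
from h import *
p,R=pose(); print(p)
W=np.zeros((480,800,3),np.uint8)
s=cam('side'); q=proj(s,[516,50,66]); x,y=int(q[0])-40,int(q[1])-48; print('crop',x,y); W[:,:400]=cv2.resize(s['img'][y:y+96,x:x+80],(400,480),interpolation=cv2.INTER_CUBIC)
w=cam('wrist');W[:480,400:]=cv2.resize(w['img'][120:360,220:420],(400,480),interpolation=cv2.INTER_CUBIC)
save('f2.png',W)
E
```

```text
time: 9.12
tool_pos: [517.3, 68.8, 115.6]
tcp_rot: [180.0, -0.0, -0.7]
ft_force: [0.4, -0.4, -1.0]
finger_gap: 22.9
grip_force: 88.5
[517.32089831  68.78965648 115.57344747]
crop 222 156
```

View pics/f2.png

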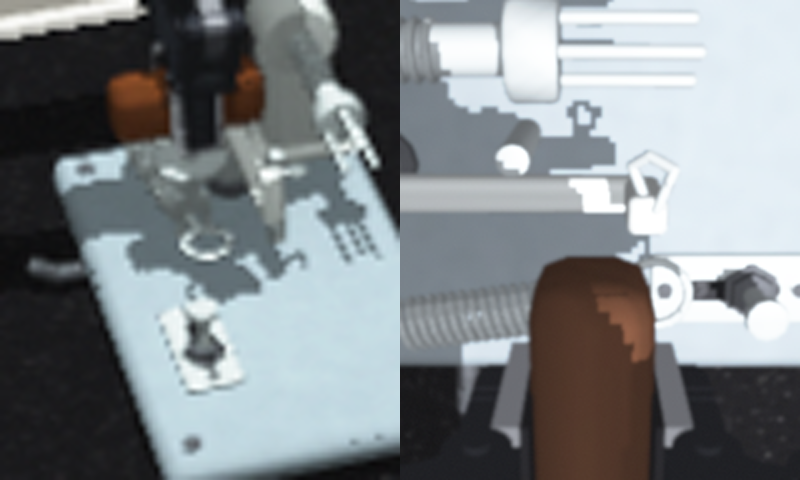

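The eye sits just in front of the fork in both views, and there is no contact force. I'll start pulling gently to check the catch.

```bash
python3 -m handwheel '{"series": [[[0,0.4,0.2,0,0,0,0],[-0.1,0.8,0.2,0,0,0,0],[-0.2,1.2,0.2,0,0,0,0],[-0.3,1.6,0.2,0,0,0,0],[-0.3,1.6,0.2,0,0,0,0]]]}'
python3 -m handwheel '{"series": [[[0,0,0,0,0,0,0]]]}'
python3 - <<'E'
from h import *
w=cam('wrist'); np.savez('s1.npz',**w); print(pose()[0])
for _ in range(3): print(status.sense()['ft_force'])
E
```

```text
time: 9.85
tool_pos: [513.8, 52.8, 113.3]
tcp_rot: [-180.0, 0.0, -0.7]
ft_force: [-0.2, 3.3, -0.7]
finger_gap: 23.0
grip_force: 88.4
time: 9.98
tool_pos: [513.9, 53.0, 113.3]
tcp_rot: [-180.0, -0.0, -0.7]
ft_force: [-0.6, 2.9, -1.9]
finger_gap: 22.8
grip_force: 88.4
[513.96345939  53.06740454 113.3492909 ]
[-0.58612351  4.09693709 -1.87691824]
[-0.58612351  4.09693709 -1.87691824]
[-0.58612351  4.09693709 -1.87691824]
```

The pull reads 3.3 N for about 9 mm, so the eye is caught. I'll bring the eye over the stud and look before pressing down.

```bash
python3 -m handwheel '{"series": [[[-0.1,0.6,0,0,0,0,0],[-0.25,1.2,0,0,0,0,0],[-0.4,1.8,0,0,0,0,0],[-0.55,2.3,0,0,0,0,0],[-0.65,2.6,0,0,0,0,0],[-0.68,2.8,0,0,0,0,0],[-0.68,2.8,0,0,0,0,0]]]}'
python3 - <<'E'
from h import *
p,R=pose(); print(p, status.sense()['ft_force'])
W=np.zeros((600,800,3),np.uint8)
w=cam('wrist'); np.savez('s1.npz',**w); q=proj(w,[506.7,12.3,60]); x,y=int(q[0])-40,int(q[1])-60; print('w crop',x,y,q)
s=cam('side'); np.savez('s0.npz',**s); q=proj(s,[506.7,12.3,60]); x2,y2=int(q[0])-20,int(q[1])-30; print('s crop',x2,y2,q)
W[:,400:]=cv2.resize(w['img'][y:y+120,x:x+80],(400,600),interpolation=cv2.INTER_CUBIC)
W[:,:400]=cv2.resize(s['img'][y2:y2+60,x2:x2+40],(400,600),interpolation=cv2.INTER_CUBIC)
save('f3.png',W)
E
```

```text
time: 10.9
tool_pos: [506.7, 25.8, 113.3]
tcp_rot: [-179.9, -0.0, -0.7]
ft_force: [0.1, 9.9, -1.9]
finger_gap: 22.8
grip_force: 88.6
[506.72384695  25.76013949 113.30335157] [ 0.13380775  9.85763138 -1.94270195]
w crop 295 207 [335.82003656 267.07196028]
s crop 243 187 [263.24033995 217.01762131]
```

View pics/f3.png

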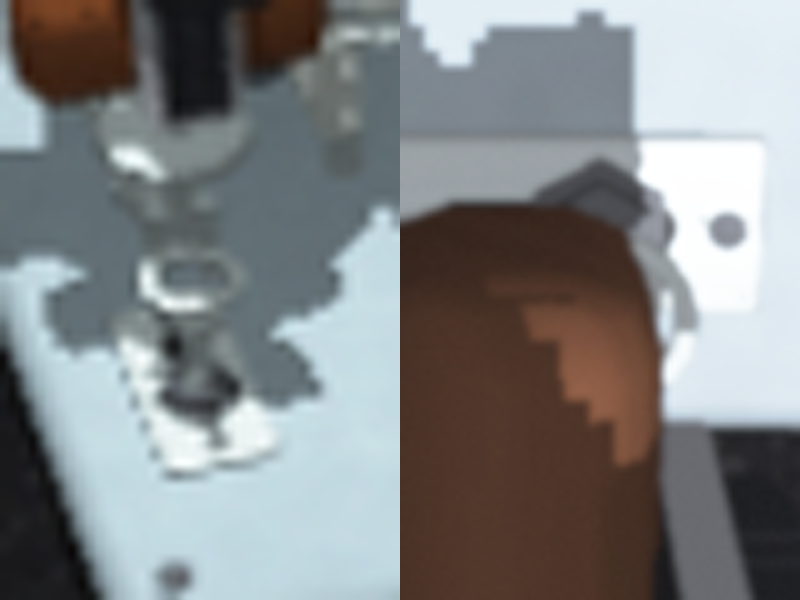

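The side crop has the eye ring centred at about (262.2,215.0), over the stud. In the wrist view its far outer edge is at about (354,272). Converting both.

```bash
python3 - <<'E'
from h import *
def ld(n):
    d=dict(np.load(n)); d['k1']=float(d['k1']); return d
s,w=ld('s0.npz'),ld('s1.npz')
print('side eye',onz(s,262.2,215,66)); print('side eye expected px over stud',proj(s,[506.7,12.3,66]))
print('wrist far end',onz(w,354,272,66),'expected y',12.3-11.75)
# bright ring fit in side
g=cv2.resize(s['img'][205:225,250:276],None,fx=20,fy=20,interpolation=cv2.INTER_CUBIC)
q=[proj(s,[506.7+a,12.3+b,66])-[243,187] for a,b in((11.75,0),(-11.75,0),(0,11.75),(0,-11.75))]; print(np.round(np.array(q)*10))
q=[proj(s,[506.7+a,12.3+b,60])-[243,187] for a,b in((7,0),(-7,0),(0,7),(0,-7))]; print('head',np.round(np.array(q)*10))
E
```

```text
side eye [504.66937582  12.68924232  66.        ]
side eye expected px over stud [263.12074825 214.93008458]
wrist far end [505.87823163   1.69939603  66.        ] expected y 0.5500000000000007
[[252. 269.]
 [150. 289.]
 [188. 248.]
 [215. 311.]]
head [[232. 294.]
 [172. 306.]
 [194. 282.]
 [211. 319.]]
```

```bash
python3 - <<'E'
from h import *
a=cv2.imread('pics/side0.png',0); s=np.load('s0.npz')['img']; b=cv2.cvtColor(s,cv2.COLOR_RGB2GRAY)
print('before',*a[211:224,253:274],sep='\n'); print('now',*b[208:224,253:274],sep='\n')
E
```

```text
before
[207 207 206 208 207 208 207 197 143 105 181 166 187 198 193 203 208 208
 208 207 207]
[208 208 207 209 208 208 198 144 126 136 186 206 206 165 117 168 204 208
 207 207 206]
[208 208 208 209 207 207 152 126 188 207 207 206 206 207 153 106 182 207
 207 207 206]
[208 208 209 207 206 206 150 169 204 208 208 208 208 209 155 127 188 207
 206 208 208]
[207 209 209 207 207 206 167 130 194 217 217 214 200 195 163 191 210 209
 209 209 210]
[207 208 208 209 210 204 215 207 226 236 235 228 179 137 190 212 211 210
 210 211 210]
[206 205 211 218 224 191 221 236 236 236 237 236 221 209 211 211 213 214
 212 211 209]
[201 208 225 238 245 202 177 223 233 234 233 213 201 208 211 212 213 213
 213 211 210]
[185 227 239 239 239 228 157 146 194 207 193 157 176 205 211 212 212 212
 212 210 211]
[208 226 236 239 239 237 168  83 112 124 114 193 230 222 211 212 213 212
 212 210 210]
[210 174 224 239 239 226 133  40  76  92 120 221 243 230 213 212 213 213
 213 211 211]
[210 178 218 236 238 240 169  52  76  97 120 204 236 231 217 211 211 212
 212 212 211]
[211 212 205 231 238 238 192  89  79 118 118  93 
[... 733 characters left out ...]
109]
[107 108 108 109 193 220 202 171 165 170 146 128 130 116 108 110 109 110
 110 109 109]
[106 108 111 114 112 136 231 234 227 228 179 131 108 105 109 112 110 111
 110 110 109]
[105 113 124 132 142 102  87 122 124 116 110 113 110 109 110 111 111 112
 132 142 140]
[101 124 136 136 137 125  95  93 114 119 113 102 106 111 110 111 110 132
 195 215 214]
[109 130 165 152 138 134  88  60  98 100  93 114 127 117 110 110 111 176
 200 209 212]
[141 147 227 210 174 138  65  27  76  94 100 124 139 124 111 111 111 111
 112 175 209]
[213 182 222 239 241 194  97  47  76  93  99 119 134 129 117 110 110 110
 112 111 175]
[215 215 209 233 235 183 138  91  82 102  97  89 114 135 121 109 108 109
 109 110 112]
```

Measured relative to the stud head's own pixels in the same camera (head (261.9,216.7), eye (261.95,214.6), expected offset (-0.1,-2.1)), the eye is centred to within about 0.5 mm. The wrist view says it is about 1 mm short, so I'll nudge 0.6 mm and press down in stages.

```bash
python3 -m handwheel '{"series": [[[0,0.06,0.2,0,0,0,0],[0,0.06,0.4,0,0,0,0],[0,0.06,0.6,0,0,0,0],[0,0.06,0.8,0,0,0,0],[0,0.06,0.8,0,0,0,0]]]}'
python3 - <<'E'
from h import *
s=cam('side'); print(pose()[0],status.sense()['ft_force']); b=cv2.cvtColor(s['img'],cv2.COLOR_RGB2GRAY); print(*b[208:226,253:274],sep='\n')
E
```

```text
time: 11.62
tool_pos: [506.9, 25.3, 105.4]
tcp_rot: [-179.9, -0.0, -0.7]
ft_force: [0.4, 8.2, 1.3]
finger_gap: 22.7
grip_force: 88.8
[506.96996096  25.2929594  105.55388709] [0.35419362 9.64974473 0.53787131]
[106 101 101 101 102 112 115 100  92  94 100 104 106 107 107 108 107 106
 107 107 107]
[106 106 100  95 102 114 100  91  93 104 120 113 106 107 108 107 108 107
 107 107 106]
[106 106 101  92  97 128 111  92  93 110 122 109 104 108 108 108 107 108
 108 109 108]
[107 107 107 101  91 111 109  96  92  91  92  96 104 107 108 109 107 107
 108 108 107]
[108 108 109 108  95  91  91  93  93  92  91  93 103 107 108 108 109 108
 107 107 108]
[108 109 107 107 100  91  88  91  94  98  95  96 103 108 108 109 109 107
 107 107 107]
[107 109 108 108 100  95  95 101 113 117 110 109 114 110 109 108 108 108
 108 109 108]
[107 107 108 108 113 142 141 120 119 110 107 120 128 121 113 109 110 108
 108 108 109]
[107 108 108 108 174 214 181 134 128 133 129 119 109 131 122 109 111 109
 108 109 110]
[107 109 111 114 239 202 216 205 148 132 134 134 105 126 119 107 111 112
 110 110 110]
[106 113 124 133 231 217 193 225 196 142 131 121 110 130 119 108 111 112
 111 132 141]
[102 125 135 136 147 232 214 190 220 179 131 111 121 122 113 111 111 111
 131 193 214]
[110 124 134 136 136 143 219 229 226 195 160 142 122 112 110 110 111 133
 194 213 213]
[109 106 153 173 151 120  68  57 110 117 105 110 132 124 112 111 110 178
 201 210 213]
[141 134 216 239 208 151  83  33  77  94  99 119 135 129 116 111 109 110
 111 175 201]
[215 215 209 233 235 182 103  59  78  93  93  88 114 135 121 108 108 109
 110 111 112]
[216 215 163 224 210 147 108  71  80  91  91  69  64 107 122 115 110 110
 110 110 111]
[215 215 198 228 240 183  78  61  73  86  83  64  48  51 124 125 109 111
 109 109 109]
```

The ring now encloses the head with little force (about 2-3 N), so I'll keep going down.

```bash
python3 -m handwheel '{"series": [[[0,0,0.15,0,0,0,0],[0,0,0.3,0,0,0,0],[0,0,0.45,0,0,0,0],[0,0,0.6,0,0,0,0],[0,0,0.7,0,0,0,0],[0,0,0.7,0,0,0,0]]]}'
python3 - <<'E'
from h import *
s=cam('side'); np.savez('s0.npz',**s); print(pose()[0],status.sense()['ft_force']); b=cv2.cvtColor(s['img'],cv2.COLOR_RGB2GRAY); print(*b[210:228,253:274],sep='\n')
E
```

```text
time: 12.42
tool_pos: [507.2, 25.3, 98.8]
tcp_rot: [-179.9, -0.1, -0.7]
ft_force: [0.9, 9.1, 1.9]
finger_gap: 22.8
grip_force: 88.9
[507.25722295  25.27152177  98.92372063] [ 0.87051033 10.10770188  2.15748024]
[106 106 101  97 105 118 128 108  94  92  97  98 104 108 108 108 108 109
 109 108 108]
[107 107 102  93  94  99  96  91  90  93 114 115 109 108 108 108 109 109
 108 108 108]
[109 108 108  98  87 105 117 102  94  97 117 117 109 107 107 108 108 107
 108 107 108]
[108 109 108 108  95 115 121 105  95  93  91  96 104 108 108 108 108 107
 107 108 107]
[108 109 109 108  99  92  91  92  92  93  91  93 103 109 109 109 109 109
 108 109 108]
[108 109 109 108 103  96  91  94  99 100 100  99 106 110 110 110 109 109
 107 109 108]
[107 107 107 108 108  99 137 157 142 132 129 122 116 110 109 111 109 111
 109 109 109]
[106 108 110 114 111 120 218 239 190 133 134 134 130 118 111 111 111 111
 110 110 109]
[105 113 124 132 135 180 199 225 196 142 131 121 109 137 127 110 111 112
 111 111 109]
[102 123 136 136 183 202 146 148 198 159 112 100 105 123 119 111 111 111
 132 141 141]
[109 123 134 136 183 227 159  71 113 107  92 107 121 128 120 112 111 133
 193 213 213]
[109 107 152 172 153 230 204  95  80  95  99 125 135 137 121 110 111 190
 216 215 214]
[141 133 216 239 208 183 237 196 147 161 158 140 136 125 113 110 109 177
 201 201 200]
[215 215 209 233 240 192 130 146 221 238 237 173 100 127 121 109 107 109
 109 110 111]
[216 216 163 224 241 190 109  79  97 116  97  64  65 108 123 115 110 110
 110 111 111]
[215 216 198 227 239 181  75  85 107 114  89  60  49  51 125 124 109 111
 110 109 109]
[215 214 213 186 226 171  61  50  54  54  52  48  49  67 121 112 104 110
 110 109 108]
[212 213 213 166 219 192 122  76  65  61  56  48  56  99 129 157 134 110
 110 109 130]
```

The eye's far wire is now clearly below the head, with shank visible between them, and the down force is about 4 N. Easing back so the wire bears on the shank.

```bash
python3 -m handwheel '{"series": [[[0,-0.15,0,0,0,0,0],[0,-0.3,0,0,0,0,0],[0,-0.45,0,0,0,0,0],[0,-0.6,0,0,0,0,0],[0,-0.75,0,0,0,0,0],[0,-0.85,0,0,0,0,0],[0,-0.85,0,0,0,0,0]]]}'
python3 - <<'E'
from h import *
s=cam('side'); np.savez('s0.npz',**s); print(pose()[0],status.sense()['ft_force']); b=cv2.cvtColor(s['img'],cv2.COLOR_RGB2GRAY); print(*b[210:228,253:274],sep='\n')
E
```

```text
time: 13.35
tool_pos: [506.9, 32.3, 98.3]
tcp_rot: [180.0, -0.0, -0.7]
ft_force: [0.3, -1.2, 0.2]
finger_gap: 22.9
grip_force: 89.0
[506.88052636  32.39310766  98.28340839] [-0.60362268 -0.68990023 -0.22760058]
[106 106  97  90 100  96  91  93  94 119 116 108 107 108 108 107 108 108
 108 108 108]
[107 108 104  94 118 115  99  93  97 112 110 106 107 107 108 107 107 109
 108 108 109]
[108 109 108 104 106 102  95  92  92  93  95 103 107 107 108 108 108 109
 108 108 108]
[107 108 107 104  95  92  92  93  90  90  92 103 108 107 108 109 108 108
 108 107 107]
[108 108 108 109  96  89  93 100  99 100  99 107 109 109 109 108 108 108
 108 108 108]
[108 109 108 108  97  98 112 129 136 139 135 127 132 120 110 110 109 109
 108 109 109]
[107 108 108 108 149 153 166 138 126 133 126 126 170 149 113 110 110 110
 109 110 130]
[107 107 111 111 235 205 219 205 148 133 134 134 121 136 125 112 112 111
 133 141 193]
[106 113 123 120 234 187 168 225 195 159 143 122 108 130 122 111 133 143
 196 215 214]
[102 154 151 136 225 208 131 149 197 211 156 102 110 128 118 110 177 202
 211 214 215]
[130 216 203 152 147 230 204 123 122 132 114 113 131 118 108 110 111 111
 175 208 213]
[192 177 227 209 150 127 208 183 126 120 132 134 124 116 111 110 111 112
 111 188 214]
[214 182 222 239 192 138  98  62  90 104  98 117 135 130 116 110 109 110
 110 176 200]
[216 215 209 233 192 136 137  91  82 121 108  89 114 135 121 108 109 110
 110 109 110]
[215 215 164 224 210 149 113  82  99 125 112  82  72 109 131 119 109 109
 110 110 110]
[216 215 198 228 240 188 100 100 116 123 117 110  83  69 180 157 109 111
 130 140 140]
[215 215 215 186 226 182  79  78  99 103  95  82  90 108 227 198 138 141
 192 213 212]
[213 213 213 165 218 191 122  76  69  63  57  55 107 148 227 235 221 215
 215 212 212]
```

The spring's pull on the tool is gone, so the shank carries it. I'll raise straight up and check that it holds.

```bash
python3 -m handwheel '{"series": [[[0,-0.1,0,0,0,0,0],[0,-0.1,-0.4,0,0,0,0],[0,-0.1,-0.8,0,0,0,0],[0,-0.1,-1.4,0,0,0,0],[0,-0.1,-2.2,0,0,0,0],[0,-0.1,-4,0,0,0,0],[0,-0.1,-7,0,0,0,0],[0,-0.1,-10,0,0,0,0],[0,-0.1,-10,0,0,0,0]]]}'
python3 - <<'E'
from h import *
print(pose()[0],status.sense()['ft_force'])
W=np.zeros((600,800,3),np.uint8)
w=cam('wrist'); q=proj(w,[506.7,12.3,60]); x,y=int(q[0])-60,int(q[1])-60; print('w',x,y,q)
s=cam('side'); q=proj(s,[506.7,12.3,60]); x2,y2=int(q[0])-30,int(q[1])-45; print('s',x2,y2,q)
W[:400,400:]=cv2.resize(w['img'][y:y+100,x:x+100],(400,400),interpolation=cv2.INTER_CUBIC)
W[:,:400]=cv2.resize(s['img'][y2:y2+90,x2:x2+60],(400,600),interpolation=cv2.INTER_CUBIC)
save('f4.png',W)
E
```

```text
time: 14.52
tool_pos: [509.1, 33.8, 202.5]
tcp_rot: [180.0, -0.4, -0.7]
ft_force: [0.6, 0.2, -1.6]
finger_gap: 22.7
grip_force: 89.0
[509.1161317   33.80871569 202.50516875] [ 0.59280801  0.1898212  -1.56810915]
w 279 170 [339.13383304 230.7021581 ]
s 233 172 [263.24033995 217.01762131]
```

View pics/f4.png

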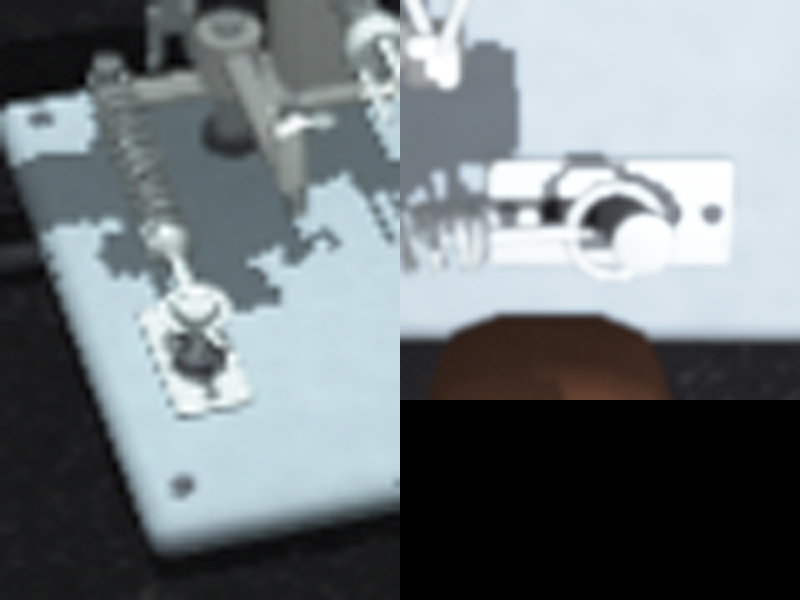

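The far wire of the eye is held under the head (wrist view: head at (640,240) covers the ring's far side) and the spring is stretched straight. Now I'll return the puller.

```bash
python3 -m handwheel '{"series": [[[-3.74,38.15,0,0,0,-1.32,0],[-3.74,38.15,0,0,0,-1.32,0],[-3.74,38.15,0,0,0,-1.32,0],[-3.74,38.15,0,0,0,-1.32,0],[-3.74,38.15,0,0,0,-1.32,0],[-3.74,38.15,0,0,0,-1.32,0],[-3.74,38.15,0,0,0,-1.32,0],[-3.74,38.15,0,0,0,-1.32,0],[-3.74,38.15,0,0,0,-1.32,0],[-3.74,38.15,0,0,0,-1.32,0]]]}'
python3 -m handwheel '{"series": [[[0,0,0,0,0,0,0],[0,0,0,0,0,0,0]]]}'
python3 - <<'E'
from h import *
p,R=pose(); print(p); plan([467.2,-347.2,140],74.9)
s=cam('side'); q=proj(s,p-[0,0,57.7]); x,y=int(q[0])-40,int(q[1])-60; print('tip',q,'crop',x,y,'collar',proj(s,p-[0,0,57.7-40]))
save('f5.png',cv2.resize(s['img'][y:y+120,x:x+80],(400,600),interpolation=cv2.INTER_CUBIC))
E
```

```text
time: 15.88
tool_pos: [464.6, -346.3, 197.3]
tcp_rot: [-179.9, -0.0, 74.8]
ft_force: [0.7, -0.2, -1.2]
finger_gap: 22.6
grip_force: 88.9
time: 16.12
tool_pos: [465.1, -346.7, 198.4]
tcp_rot: [180.0, 0.0, 74.9]
ft_force: [-0.3, -1.1, -1.4]
finger_gap: 22.9
grip_force: 88.9
[ 465.0514601  -346.68504529  198.39918162]
shift cm [0.01 0.22 5.84] turn [0.    0.    0.001]
tip [292.55292146 310.33285728] crop 252 250 collar [292.30031766 294.02679781]
```

View pics/f5.png

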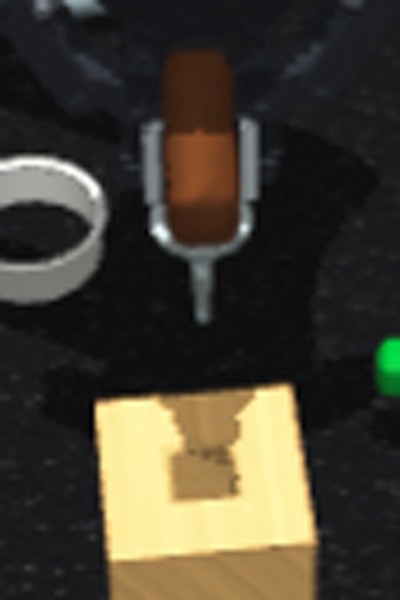

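The tips line up with the hole (292.6 px, as predicted) and the puller hangs upright. Lowering.

```bash
python3 -m handwheel '{"series": [[[0,0.22,2,0,0,0,0],[0,0.22,4,0,0,0,0],[0,0.22,6,0,0,0,0],[0,0.22,7,0,0,0,0],[0,0.22,8,0,0,0,0],[0,0.22,9,0,0,0,0],[0,0.22,10,0,0,0,0],[0,0.22,11,0,0,0,0],[0,0.22,12,0,0,0,0],[0,0.22,12.5,0,0,0,0],[0,0.22,12.5,0,0,0,0]]]}'
```

```text
time: 17.55
tool_pos: [466.7, -347.5, 72.8]
tcp_rot: [-180.0, -0.0, 74.9]
ft_force: [0.1, 0.3, -1.4]
finger_gap: 22.7
grip_force: 88.9
```

```bash
python3 -m handwheel '{"series": [[[0,0,0.1,0,0,0,0],[0,0,0.2,0,0,0,0],[0,0,0.3,0,0,0,0],[0,0,0.35,0,0,0,0],[0,0,0.35,0,0,0,0]]]}'
```

```text
time: 18.18
tool_pos: [467.0, -347.7, 69.8]
tcp_rot: [180.0, 0.0, 74.9]
ft_force: [-0.1, 0.7, -1.0]
finger_gap: 22.9
grip_force: 89.2
```

```bash
python3 -m handwheel '{"series": [[[0,0,0.05,0,0,0,0],[0,0,0.1,0,0,0,0],[0,0,0.1,0,0,0,0]]]}'
```

```text
time: 18.55
tool_pos: [467.0, -347.7, 69.7]
tcp_rot: [180.0, 0.0, 74.9]
ft_force: [-3.3, 3.1, 7.7]
finger_gap: 22.9
grip_force: 90.2
```

Contact at the same height as at the start (69.7): the collar is on the wood. Open and back straight up.

```bash
python3 -m handwheel '{"series": [[[0,0,0,0,0,0,0.3],[0,0,0,0,0,0,0.6],[0,0,0,0,0,0,1],[0,0,0,0,0,0,1],[0,0,0,0,0,0,1],[0,0,0,0,0,0,1],[0,0,0,0,0,0,1]]]}'
python3 -m handwheel '{"series": [[[0,0,-3,0,0,0,1],[0,0,-6,0,0,0,1],[0,0,-10,0,0,0,1],[0,0,-15,0,0,0,1],[0,0,-18,0,0,0,1],[0,0,-18,0,0,0,1]]]}'
python3 - <<'E'
from h import *
W=np.zeros((600,800,3),np.uint8)
s=cam('side'); W[:,:400]=cv2.resize(s['img'][175:265,233:293],(400,600),interpolation=cv2.INTER_CUBIC)
W[:300,400:]=cv2.resize(s['img'][310:385,245:345],(400,300),interpolation=cv2.INTER_CUBIC)
w=cam('wrist'); W[300:,400:]=cv2.resize(w['img'][120:345,170:470],(400,300))
save('f6.png',W)
E
```

```text
time: 19.42
tool_pos: [466.9, -347.7, 68.8]
tcp_rot: [-180.0, 0.0, 74.9]
ft_force: [-0.7, -0.7, -0.1]
finger_gap: 85.2
grip_force: 0.0
time: 20.18
tool_pos: [468.3, -348.9, 252.7]
tcp_rot: [179.7, 0.2, 74.9]
ft_force: [-0.0, 0.6, -0.4]
finger_gap: 85.5
grip_force: 0.0
```

View pics/f6.png

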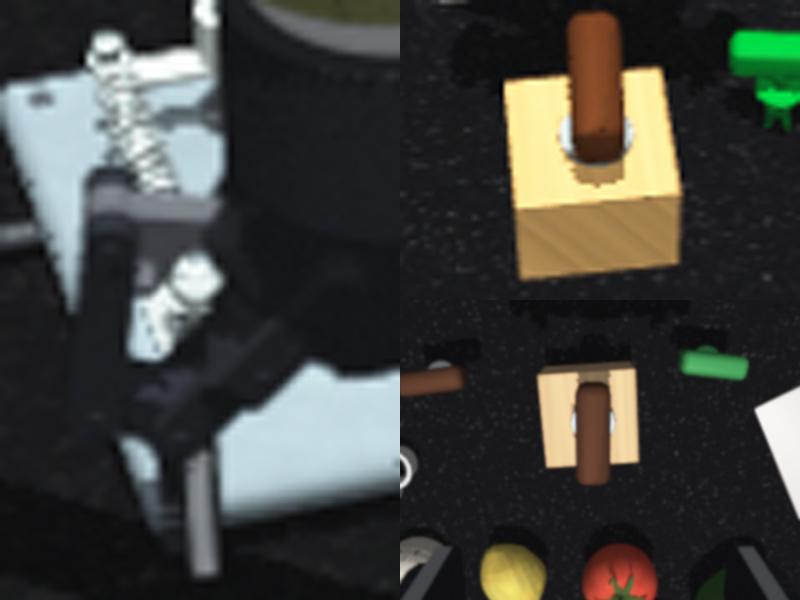

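The puller is back upright in the block with its collar down on the wood (side crop (597,135)). The spring was seen hooked after release and nothing has touched it since. The arm is clear, so I'm handing in.

```bash
python3 -c "
from bench import r
print(r.hand_in())"
```

```text
the job is handed in; nothing more can be done
None
```

The spring's eye is held under the head of the anchor stud, the puller is back upright in its block with its collar on the wood, no other item was touched, and the job was handed in at about 20 s on the robot's clock.

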